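Index the colorimeter's filter wheel to green and lock it with the bar

ROBOT

A 7-joint arm with a two-finger parallel gripper is mounted at the origin on a cart in front of the work surface, level with it; the furniture and walls round the work are solid. World frame = base frame: x ahead of the robot, y to its left, z up, the work surface at z = 0. Lengths are in m, angles in degrees, forces in N, time in s.
With the tool pointing down it reaches from about 0.425 to 0.875 m from the base axis. Payload 4.7 kg.
Tool frame: the origin (TCP) lies midway between the tips of the shut fingers; the grasp point (between the pads) lies 19 mm behind it (env.grip_point_offset is the distance from the TCP to the grasp point, in m); z points along the fingers, y is the line along which they close (so a half turn about z gives the same grasp; the last joint's range is limited). The gripper opens to 87 mm and grips with 3 to 60 N. Pads are 19 mm wide; open, the fingers measure 117 mm over their backs; the gripper's body (75 mm by 190 mm) begins 51 mm behind the grasp point.
Start: joints at [66.755, 18.392, -4.016, 83.108, 1.295, 78.541, -3.26], TCP at [0.265, -0.594, 0.223] pointing down, gripper open.
Joint ranges: [-163.93, 163.93], [-17.29, 119.83], [-79.2, 71.16], [3.27, 140.29], [-89.18, 269.18], [5.43, 117.66], [-154.24, 154.24]. Speed limits (degrees/s): [147.25, 147.25, 180, 180, 180, 180, 180].

INTERFACE

Orientations are given as [roll, pitch, yaw] about the fixed x, y, z axes, in that order (R = Rz(yaw) Ry(pitch) Rx(roll)).
In Python, from cell import env gives the robot as it stands.
- The arm moves only by the shell command python3 -m jog 'ROWS' [FORCE]. ROWS is JSON, a list of rows, each a list of 7 numbers: the shift along the tool's x, y, z in m, then the turn, a rotation vector about the tool's x, y, z in rad, then the finger opening in m, from 0 to 0.087. A call has 1 to 12 rows; each row shifts and turns the commanded pose from where the row before left it, along the tool's axes as they then stand; what a row does not reach is not made up. A row lasts 1/12 s, in which the tool goes at most 41.7 mm and 7.16 degrees, less where a joint would pass 70% of its speed; a pose out of reach is approached as far as the arm can. A call is refused whole if a number of a shift passes 0.0417 or a number of a turn 0.125, either way. A call with a gripper value outside its range is refused whole. The fingers move at their own pace and stop on an object; FORCE is the grip in N (left out, the last holds). Time passes only in rows, so rows that do not move let the fingers close. It gives the time, the measured TCP pose, the force, the opening and the grip force at its end, in the units of the state.
- env.get_obs(): the state, without advancing time (a new reading comes with each control period).
- env.read_camera(name): name is "scene" or "top" or "wrist"; returns the picture (400x640x3 uint8, blue, green, red); there is no depth.
- env.get_calibration(name): a dict with "fov_y" (degrees; the focal length in pixels is half the picture's height over the tangent of half this angle, whatever the lens; pixels are square), "cx", "cy" (the principal point, pixels), "k1" (the pictures are not rectified: a ray, as slopes to the right and down, at radius r is drawn at 1 + k1 r^2 times it, then the intrinsics apply), "pose" (4x4, takes a point from camera to world coordinates). Camera axes: x right, y up, looking along -z (the intrinsics and any distortion apply to the point x, -y, -z); pixel columns grow to the right and rows downward; lengths in m; the calibration is good to about 2 mm. A picture is of the moment at which its call begins: read the wrist's pose just before it. get_calibration takes no time and is no camera call; for the wrist camera it gives the pose at the moment of the call.
- env.sign_off(): hands the job in; it is judged then, once.
The state is a dict: "time_s": time; "qpos": joint angles; "joint_velocities": joint speeds; "effort": joint torques, N m; "tool_pos": TCP position; "tool_rot": TCP orientation; "force": force on the tool from outside, world axes, zero at the start; "wrist_torque": the same for the moment, N m; "grip_width": finger opening in m; "grasp_force": force on a finger pad.
Only numpy, scipy, OpenCV 4.12 (cv2) and the standard library are available. Lean on these libraries where they do the work, as an engineer would, in place of code of your own. Each camera call takes 0.05 s, during which the arm holds its last target. There are 200 camera calls.

TASK

The pink sample in the colorimeter is to be read through the green filter. With a fingertip, push the filter wheel round until the green filter is under the reading head and a rim slot faces the locking bar, then push the bar's red knob so that the bar goes fully home in the slot and the wheel is locked. Nothing needs gripping: leave the wheel seated flat on its spindle, push gently, and do not disturb the sample vial or the glassware standing round the instrument.

Things in the scene. Friction and masses are not known exactly. Their poses are not given: they have to be found in the camera images.
- colorimeter: Low white benchtop instrument with a grey deck, fixed; 188 mm wide, its x from -175 to +165 mm, the front 75 mm a nose 84 mm wide; deck 26 mm above the worktop. Origin: on the wheel's spindle axis, at worktop level. Its x axis points level from the locking bar (front, -x) over the wheel to the tower and reading head (back, +x); z up. The spindle, 18 mm thick, ends 52 mm above the worktop.
- head_tip (a point): Front end of the white reading head, midway across, at its top (88 mm above the worktop), 20 mm behind the spindle axis. The head is 56 mm wide, its underside 70 mm up; it runs back (colorimeter +x) over the wheel to the tower, which stands from 102 to 164 mm behind the spindle axis, 116 mm high, 120 mm wide. So the fingers reach the wheel at the front and sides, not at the back.
- filter_wheel: Dark level disc, 170 mm diameter, 8 mm thick, 0.4 kg, loose on the spindle (1.5 mm play) and sliding on the deck; turns endlessly either way with light friction, stays where left. Origin: on its axis at deck level (26 mm up); upper face 11 mm above that. x axis: through the green filter's centre; z up. Right position: x axis parallel to the colorimeter's, same sense.
- green_filter (a point): Centre of the green filter's top, on the wheel. Six round filters in aluminium rings (33 mm across, 3 mm proud of the wheel) lie 45 mm from the axis, 60 degrees apart; anticlockwise seen from above: green, yellow, orange, red, violet, blue.
- post_top (a point): Top centre of the finger post between green and yellow. Six such upright aluminium posts, 10 mm thick, stand 66 mm from the wheel's axis, halfway between the filters (30, 90, 150, 210, 270, 330 degrees anticlockwise from the wheel's x axis); they rise 24 mm above the wheel, their tops 61 mm above the worktop. They pass under the reading head.
- slot (a point): Middle of the rim slot that the bar must enter, beside the red filter, across from the green one; on the wheel, 77 mm from its axis. Each filter has such an open radial slot at its own angle: 13 mm wide, from 69 mm radius out to the rim at 85 mm.
- reading_axis (a point): Point on the vertical light path under the reading head, 45 mm from the spindle axis along the colorimeter's x axis, level with the wheel's upper face. The green filter belongs here.
- lock_bar (a joint): Travel (m) of the steel locking bar (10 x 8 mm, round nose) along the colorimeter's +x, straight towards the wheel's axis. 0: drawn back, nose 12 mm clear of the rim; 0.025: home at its stop, nose 13 mm deep in a slot. Starts at 0 to 0.006; about 1.5 N of friction; stays where left. The rim stops it unless a slot is within about 2 degrees; the nose then centres the wheel.
- bar_knob (a point): Top centre of the bar's upright red knob, 18 mm diameter, its side 39 to 64 mm above the worktop. It is 158 mm in front of the wheel's axis (colorimeter -x) with the bar drawn back and 133 mm with the bar home. Push it from its -x side.
- sample_vial: Capped glass vial with pink liquid, 34 mm diameter, 94 mm high, loose in a 14 mm deep ring on top of the reading head, directly above the reading axis; its foot 88 mm and its cap 182 mm above the worktop. Origin at its foot. Bystander.
- flask: Conical flask with pink liquid, 65 mm diameter, 100 mm high, standing on the worktop left of the instrument. Origin at its foot. Bystander.
- dropper: Amber dropper bottle, 53 mm diameter, 124 mm high, standing on the worktop right of the instrument. Origin at its foot. Bystander.
- dish: Small clear petri dish, 72 mm diameter, 14 mm high, lying on the white tile left of the instrument. Origin at its underside. Bystander.
- light_viewer: Long grey light box with a bright screen, fixed on the worktop behind and to the left of the instrument: an obstacle, 219 mm high. From its origin (worktop level) it reaches 41 mm towards the robot, 54 mm away from it, 320 mm to the left and 300 mm to the right. Keep the gripper clear of it and swing over it when coming from the left.
- comparator_box: Orange wooden box, fixed on the worktop at the left, 159 x 212 mm and 142 mm high, origin under its centre: an obstacle.

How it is judged (in metres and radians):
On the way:
1. the wheel is turned so that the green filter is under the reading head, the bar not yet in the slot (horizontal distance between green_filter and reading_axis below 0.006 m and value of joint lock_bar below 0.016 m), for 0.1 s.
At the end, for the whole second after the job is handed in: The locking bar is home in the slot opposite the green filter (bar travel over 22 of 25 mm), the green filter's centre is within 5 mm of the reading axis, the wheel lies flat (within 4 mm of its seat, under 3 degrees of tilt) and at rest, and the sample vial still stands in its ring (value of joint lock_bar above 0.022 m and horizontal distance between green_filter and reading_axis below 0.005 m and z of filter_wheel in the frame of colorimeter below 0.03 m and angle between filter_wheel's own z axis and vertical below 0.05 rad and angular speed of filter_wheel below 0.1 rad/s and horizontal distance between sample_vial and reading_axis below 0.008 m and angle between sample_vial's own z axis and vertical below 0.1 rad); the robot touches nothing.
It fails at once if the filter wheel is lifted off its seat or tipped (z of filter_wheel in the frame of colorimeter above 0.032 m or angle between filter_wheel's own z axis and vertical above 0.1 rad).
It fails at once if the wheel, the bar or the instrument is pushed or squeezed with more than 40 N (contact force between the fingers and filter_wheel above 40 N or contact force between the fingers and colorimeter above 40 N).
It fails at once if the sample vial is shifted, lifted or tipped (distance of sample_vial from where it was at the start of the episode above 0.01 m or angle between sample_vial's own z axis and vertical above 0.2 rad).
It fails at once if the flask, the dropper bottle or the petri dish is disturbed (distance of any of flask, dropper, dish from where it was at the start of the episode above 0.015 m or angle between any of flask, dropper's own z axis and vertical above 0.3 rad).
It also fails if it takes over 67 s, if anything falls off the work surface, if the arm or the gripper's body presses on something with over 40 N, if the wrist force passes 120 N, or if a joint passes its speed limit or range.

## Working session

There is one attempt and no reset: what is moved stays moved. The work goes in short steps, Python scripts to look and compute and a shell command to move; the robot and the scene stay as the last step left them, time stands still between calls to the robot, and variables do not carry over. Pictures are saved under pics/ and viewed, at most 10 in all, crops included, and the job is handed in when it is done.

```bash
mkdir -p pics; ls; cat > h.py <<'E'
import numpy as np, cv2
from cell import env
def snap(n,f):
    c=env.get_calibration(n); im=env.read_camera(n); cv2.imwrite('pics/'+f,im); np.save('pics/'+f+'.npy',np.array([c['fov_y'],c['cx'],c['cy'],c['k1']]+list(np.array(c['pose']).ravel()))); return im
def load(f):
    a=np.load('pics/'+f+'.npy'); return cv2.imread('pics/'+f),a
def K(a):
    f=200/np.tan(np.radians(a[0]/2)); return np.array([[f,0,a[1]],[0,f,a[2]],[0,0,1.]]),np.array([a[3],0,0,0,0.])
def ray(a,u,v):
    k,d=K(a); s=cv2.undistortPoints(np.array([[[u,v]]],float),k,d)[0,0]; P=a[4:].reshape(4,4)
    return P[:3,3],P[:3,:3]@np.array([s[0],-s[1],-1])
def onz(a,u,v,z):
    o,r=ray(a,u,v); return o+r*(z-o[2])/r[2]
def proj(a,p):
    k,d=K(a); P=a[4:].reshape(4,4); q=P[:3,:3].T@(np.array(p)-P[:3,3]); q=q*[1,-1,-1]
    return cv2.projectPoints(q.reshape(1,1,3),np.zeros(3),np.zeros(3),k,d)[0][0,0]
def tri(l):
    A=np.zeros((3,3));b=np.zeros(3)
    for a,u,v in l:
        o,r=ray(a,u,v); r=r/np.linalg.norm(r); M=np.eye(3)-np.outer(r,r); A+=M;b+=M@o
    return np.linalg.solve(A,b)
E
python3 - <<'E'
from h import *
for n in('scene','top'): snap(n,n+'0.png'); print(n,load(n+'0.png')[1].round(3))
o=env.get_obs(); print(o['time_s'],o['tool_pos'],o['tool_rot'],o['force'])
E
```

```text
pics
scene [ 4.73800e+01  3.07718e+02  1.97447e+02 -5.00000e-02  4.63000e-01
  3.60000e-01 -8.10000e-01 -6.55000e-01 -8.86000e-01  2.11000e-01
 -4.12000e-01 -7.77000e-01  2.20000e-02  9.09000e-01  4.17000e-01
  6.83000e-01  0.00000e+00  0.00000e+00  0.00000e+00  1.00000e+00]
top [ 5.62390e+01  3.17254e+02  2.08205e+02 -5.40000e-02  5.00000e-03
  9.95000e-01 -9.60000e-02  4.36000e-01 -1.00000e+00  6.00000e-03
  1.20000e-02 -1.75000e-01  1.20000e-02  9.50000e-02  9.95000e-01
  1.07000e+00  0.00000e+00  0.00000e+00  0.00000e+00  1.00000e+00]
0.1 [ 0.26468603 -0.59312654  0.22158895] [-1.79902689e+02  4.88499203e-03  2.40525134e+01] [ 0.82935503 -0.45464632  0.66193676]
```

View pics/scene0.png

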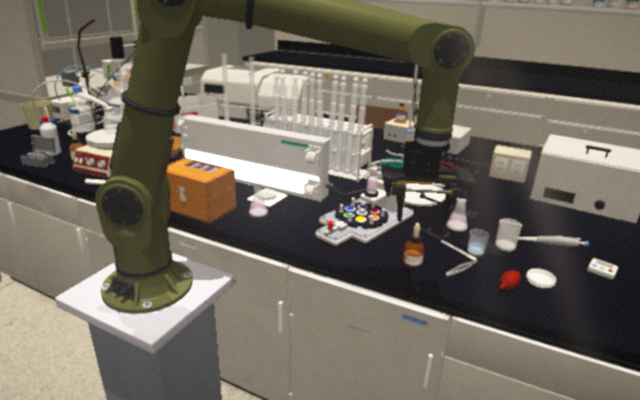

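View pics/top0.png

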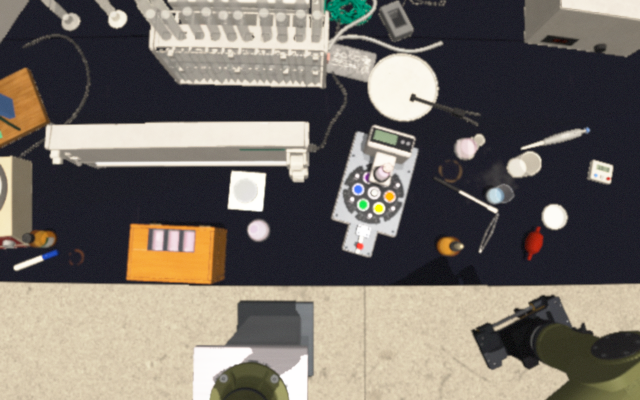

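The scene view shows the instrument at (365,212), with the robot reaching over it. In the top view the wheel is near (373,193), the red knob at (360,245), the head and vial at (383,172), green at (363,204), yellow (379,209), orange (390,197) and blue (357,189). Next I'll enlarge the wheel.

```bash
python3 - <<'E'
from h import *
im,a=load('top0.png'); c=im[120:265,320:430]; cv2.imwrite('pics/c0.png',cv2.resize(c,None,fx=4.1,fy=4.1,interpolation=cv2.INTER_CUBIC))
h=cv2.cvtColor(im,cv2.COLOR_BGR2HSV)
sub=np.zeros(h.shape[:2],np.uint8); sub[160:262,330:412]=1
for n,lo,hi,z in(('green',45,75,.04),('yellow',24,34,.04),('orange',10,21,.04),('blue',100,125,.04),('violet',128,155,.04),('red',0,6,.064),('red2',172,180,.064)):
    m=((h[...,0]>=lo)&(h[...,0]<=hi)&(h[...,1]>120)&(h[...,2]>90)&(sub>0)).astype(np.uint8)
    k,_,st,ce=cv2.connectedComponentsWithStats(m)
    for i in range(1,k):
        if st[i,4]>8: print(n,st[i,4],ce[i].round(1),onz(a,*ce[i],z).round(4))
E
```

```text
green 45 [362.7 204.2] [ 0.5467 -0.313   0.04  ]
yellow 52 [378.4 207.9] [ 0.5366 -0.3567  0.04  ]
orange 28 [388.9 195.8] [ 0.5709 -0.3863  0.04  ]
blue 41 [357.8 189. ] [ 0.5892 -0.2995  0.04  ]
violet 9 [366.8 176.8] [ 0.6239 -0.325   0.04  ]
red 31 [359.1 245.7] [ 0.4322 -0.2995  0.064 ]
```

View pics/c0.png

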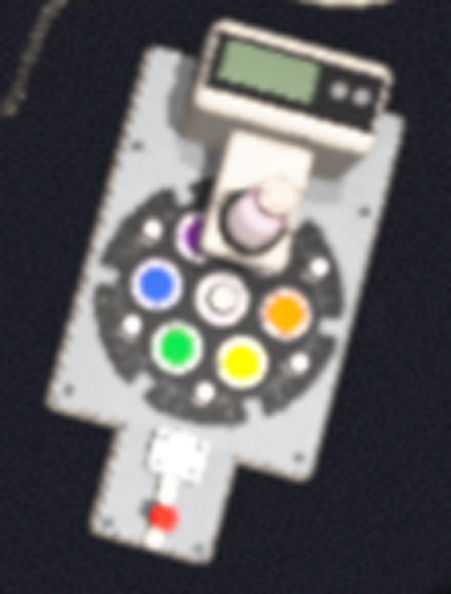

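Green sits about 154° anticlockwise of the target in the instrument frame, so I'll turn the wheel clockwise by pushing posts across the front. First I'll move over the front of the instrument, line up with it and take a closer look.

```bash
python3 -m jog '[[0.0256,-0.0135,0,0,0,0,0],[0.0256,-0.0135,0,0,0,0,0],[0.0256,-0.0135,0,0,0,0,0],[0.0256,-0.0135,0,0,0,0,0],[0.0256,-0.0135,0,0,0,0,0],[0.0256,-0.0135,0,0,0,0,0],[0.0256,-0.0135,0,0,0,0,0],[0.0256,-0.0135,0,0,0,0,0],[0.0256,-0.0135,0,0,0,0,0],[0.0256,-0.0135,0,0,0,0,0],[0.0256,-0.0135,0,0,0,0,0],[0.0256,-0.0135,0,0,0,0,0]]' 10
python3 -m jog '[[0,0,0,0,0,0.1175,0],[0,0,0,0,0,0.1175,0],[0,0,0,0,0,0.1175,0],[0,0,0,0,0,0.1175,0],[0,0,0,0,0,0.1175,0],[0,0,0,0,0,0.1175,0],[0,0,0,0,0,0,0],[0,0,0,0,0,0,0],[0,0,0,0,0,0,0]]'
python3 - <<'E'
from h import *
im=snap('wrist','w1.png'); print(load('w1.png')[1].round(3)); o=env.get_obs(); print(o['tool_pos'],o['tool_rot'],o['qpos'])
E
```

```text
time_s: 1.1
tool_pos: [0.4798, -0.3191, 0.2222]
tool_rot: [-180.0, 0.0, 24.0]
force: [0.6, 0.0, 0.1]
grip_width: 0.0149
grasp_force: 0.0
time_s: 1.85
tool_pos: [0.4793, -0.3203, 0.2223]
tool_rot: [-180.0, 0.0, -16.2]
force: [1.2, 0.0, 0.2]
grip_width: 0.0006
grasp_force: 0.0
[ 5.81370e+01  3.18401e+02  2.03003e+02 -7.40000e-02 -2.78000e-01
  9.19000e-01  2.78000e-01  5.55000e-01 -9.61000e-01 -2.66000e-01
 -8.10000e-02 -3.43000e-01 -0.00000e+00 -2.90000e-01  9.57000e-01
  3.85000e-01  0.00000e+00  0.00000e+00  0.00000e+00  1.00000e+00]
[ 0.47930258 -0.32035787  0.22238156] [-1.79997075e+02  1.92536165e-02 -1.62034855e+01] [ 42.80506491  10.05695381 -13.20157367  93.58103056   2.35082883
  76.65283381 -76.94784906]
```

View pics/w1.png

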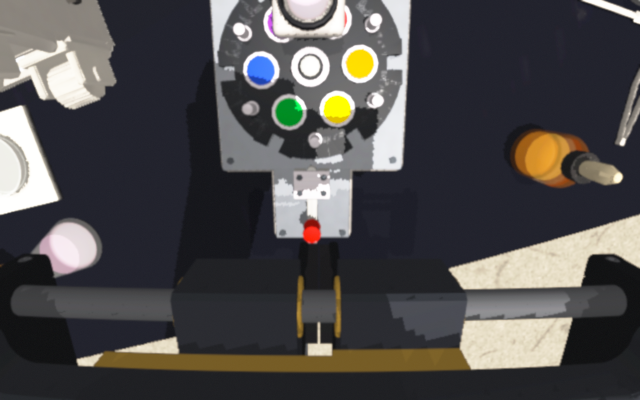

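The wrist view lines up with the instrument. It shows green at (290,111), yellow (337,108), orange (360,63), blue (260,70), the spindle at (310,67) and the knob at (312,231). Next I'll measure these.

```bash
cat > meas.py <<'E'
import sys
from h import *
def blobs(im,spec,box):
    h=cv2.cvtColor(im,cv2.COLOR_BGR2HSV); s=np.zeros(h.shape[:2],bool); s[box[1]:box[3],box[0]:box[2]]=1; R={}
    for n,(lo,hi) in spec.items():
        m=((h[...,0]>=lo)&(h[...,0]<=hi)&(h[...,1]>120)&(h[...,2]>70)&s).astype(np.uint8)
        k,_,st,ce=cv2.connectedComponentsWithStats(m)
        if k>1:
            i=1+st[1:,4].argmax(); R[n]=(ce[i],st[i])
    return R
S=dict(green=(45,75),yellow=(26,34),orange=(12,25),blue=(100,122),red=(0,6))
if __name__=='__main__':
    im,a=load('w1.png'); imt,at=load('top0.png')
    R=blobs(im,S,(215,30,405,250)); T=blobs(imt,dict(S,yellow=(24,34),orange=(10,21)),(330,160,412,262))
    for n in R: print(n,R[n][0].round(1),R[n][1],onz(a,*R[n][0],.064 if n=='red' else .04).round(4),'tri',tri([(a,*R[n][0]),(at,*T[n][0])]).round(4) if n in T else '')
    print('spindle z.052',onz(a,310,67,.052).round(4))
    print('nose front mid z.026',onz(a,312.5,237,.026).round(4), 'front corners deck', onz(a,221,170,.026).round(4),onz(a,403,170,.026).round(4))
    print('post frontmost',onz(a,315.5,139,.061).round(4))
E
python3 meas.py
```

```text
green [288.6 111.8] [276  99  26  27 559] [ 0.5482 -0.3118  0.04  ] tri [ 0.5474 -0.3124  0.0412]
yellow [336.6 108.5] [324  96  27  26 551] [ 0.5386 -0.3557  0.04  ] tri [ 0.5377 -0.3566  0.0362]
orange [338.2 119.9] [326 115  24   8  31] [ 0.5281 -0.3543  0.04  ] tri [ 0.5443 -0.3469  0.2369]
blue [260.3  70.1] [247  56  27  29 590] [ 0.5911 -0.2981  0.04  ] tri [ 0.5897 -0.2988  0.044 ]
red [311.3 231.1] [303 219  18  25 352] [ 0.4369 -0.3016  0.064 ] tri [ 0.4325 -0.3005  0.0526]
spindle z.052 [ 0.58   -0.3423  0.052 ]
nose front mid z.026 [ 0.4161 -0.2959  0.026 ] front corners deck [ 0.5123 -0.227   0.026 ] [ 0.4607 -0.4051  0.026 ]
post frontmost [ 0.5192 -0.3297  0.061 ]
```

Instrument pose: spindle at (0.580, −0.342), yaw −16.2°. Green is at about +153° in that frame, and the tool is already aligned. Now I'll lower the shut fingers behind the front post.

```bash
python3 -m jog '[[0.0102,0.006,0,0,0,0,0],[0.0102,0.006,0,0,0,0,0],[0.0102,0.006,0,0,0,0,0],[0.0102,0.006,0,0,0,0,0],[0,0,0.025,0,0,0,0],[0,0,0.03,0,0,0,0],[0,0,0.03,0,0,0,0],[0,0,0.03,0,0,0,0],[0,0,0.025,0,0,0,0],[0,0,0.02,0,0,0,0],[0,0,0.014,0,0,0,0],[0,0,0,0,0,0,0]]'
cat > st.py <<'E'
from h import *
o=env.get_obs(); p=np.array(o['tool_pos'])-[.58,-.3423,0]; print(o['time_s'],'X %.4f Y %.4f'%(p@[.9603,-.279,0],p@[.279,.9603,0]),'z %.4f'%p[2],np.array(o['force']).round(2),np.array(o['tool_rot']).round(2))
E
python3 st.py
```

```text
time_s: 2.9
tool_pos: [0.5093, -0.3534, 0.0446]
tool_rot: [-179.9, 0.4, -16.3]
force: [-0.0, 0.5, -1.1]
grip_width: 0.0001
grasp_force: 0.0
2.9 X -0.0648 Y -0.0304 z 0.0446 [-0.01  0.47 -1.12] [-179.87    0.38  -16.25]
```

```bash
python3 -m jog '[[0,-0.003,0,0,0,0,0],[0,-0.005,0,0,0,0,0],[0,-0.005,0,0,0,0,0],[0.001,-0.005,0,0,0,0,0],[0.001,-0.005,0,0,0,0,0],[0.001,-0.005,0,0,0,0,0],[0.001,-0.005,0,0,0,0,0],[0.001,-0.004,0,0,0,0,0],[0,-0.003,0,0,0,0,0],[0,-0.002,0,0,0,0,0],[0,0,0,0,0,0,0]]'
python3 st.py; python3 - <<'E'
from h import *
snap('wrist','w2.png')
E
```

```text
time_s: 3.82
tool_pos: [0.5295, -0.3155, 0.0488]
tool_rot: [-180.0, -0.1, -16.3]
force: [0.8, -0.9, -0.2]
grip_width: 0.0004
grasp_force: 0.4
3.8167 X -0.0560 Y 0.0117 z 0.0488 [ 0.84 -0.89 -0.22] [-1.7998e+02 -1.0000e-01 -1.6300e+01]
```

View pics/w2.png

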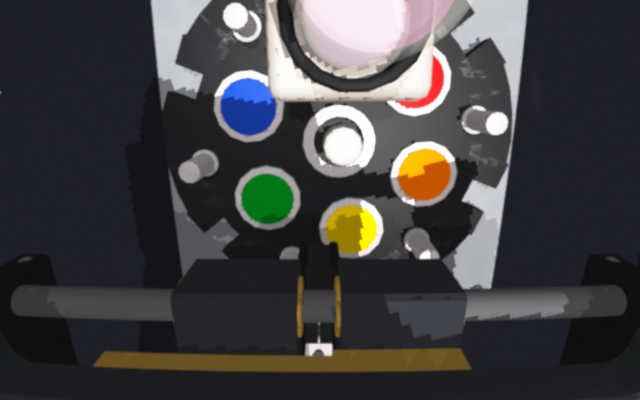

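The wheel has turned partly: green is now at (267,197), yellow (350,228), orange (423,173), blue (249,106), and the fingers sit against the post at (290,254). I'll measure the angle.

```bash
cat > ang.py <<'E'
import sys
from meas import *
f=sys.argv[1]; box=tuple(map(int,sys.argv[2:6])) if len(sys.argv)>5 else (160,30,500,260)
im,a=load(f); off=dict(green=0,yellow=60,orange=120,red=180,violet=240,blue=300)
Q=dict(S,violet=(128,160))
for n,(c,s) in blobs(im,Q,box).items():
    p=onz(a,*c,.04)-[.58,-.3423,.04]; X,Y=p@[.9603,-.279,0],p@[.279,.9603,0]
    print(n,c.round(1),s[4],'X %.4f Y %.4f r %.4f green at %.1f'%(X,Y,np.hypot(X,Y),(np.degrees(np.arctan2(Y,X))-off[n])%360))
E
python3 ang.py w2.png
```

```text
green [266.9 198.5] 1983 X -0.0263 Y 0.0367 r 0.0451 green at 125.6
yellow [367.1 228.8] 482 X -0.0424 Y -0.0137 r 0.0446 green at 137.9
orange [423.8 173.8] 2023 X -0.0138 Y -0.0405 r 0.0428 green at 131.2
blue [247.8 106.3] 2418 X 0.0183 Y 0.0438 r 0.0475 green at 127.4
red [427.5  88.1] 480 X 0.0265 Y -0.0392 r 0.0473 green at 124.1
```

```bash
python3 -m jog '[[0,0.006,0,0,0,0,0],[0,0.004,-0.02,0,0,0,0],[0,0,-0.02,0,0,0,0],[0,0.02,0,0,0,0,0],[0,0.025,0,0,0,0,0],[0,0.02,0,0,0,0,0],[0,0,0.02,0,0,0,0],[0,0,0.02,0,0,0,0],[0,0,0,0,0,0,0],[0,0,0,0,0,0,0]]'
python3 st.py
python3 -m jog '[[0,-0.005,0,0,0,0,0],[0,-0.006,0,0,0,0,0],[-0.001,-0.007,0,0,0,0,0],[-0.001,-0.008,0,0,0,0,0],[-0.001,-0.008,0,0,0,0,0],[-0.001,-0.008,0,0,0,0,0],[-0.001,-0.008,0,0,0,0,0],[0,-0.008,0,0,0,0,0],[0,-0.007,0,0,0,0,0],[0,-0.006,0,0,0,0,0],[0,-0.005,0,0,0,0,0],[0,-0.004,0,0,0,0,0]]'
python3 -m jog '[[0,-0.002,0,0,0,0,0],[0,0,0,0,0,0,0]]'
python3 st.py; python3 -c "
from h import *
snap('wrist','w3.png')"; python3 ang.py w3.png
```

```text
time_s: 4.7
tool_pos: [0.5062, -0.387, 0.0471]
tool_rot: [-179.9, 0.2, -16.3]
force: [-0.3, 0.9, 0.3]
grip_width: 0.0
grasp_force: 0.0
4.7 X -0.0584 Y -0.0635 z 0.0471 [-0.25  0.86  0.29] [-179.89    0.2   -16.34]
time_s: 5.7
tool_pos: [0.5268, -0.3098, 0.0494]
tool_rot: [180.0, -0.2, -16.3]
force: [2.8, -4.4, 0.7]
grip_width: 0.0009
grasp_force: 1.6
time_s: 5.87
tool_pos: [0.5266, -0.3077, 0.049]
tool_rot: [-180.0, -0.1, -16.3]
force: [0.3, -2.0, 0.2]
grip_width: 0.0002
grasp_force: 0.7
5.8667 X -0.0609 Y 0.0183 z 0.0490 [ 0.28 -2.02  0.22] [-1.800e+02 -9.000e-02 -1.631e+01]
green [264.4  87.9] 2483 X 0.0215 Y 0.0424 r 0.0475 green at 63.1
yellow [248. 182.] 5 X -0.0228 Y 0.0523 r 0.0571 green at 53.6
orange [273.4 183.3] 2132 X -0.0236 Y 0.0398 r 0.0462 green at 0.6
red [431.3 174.4] 1581 X -0.0191 Y -0.0376 r 0.0422 green at 63.1
violet [439.9  89.2] 1078 X 0.0211 Y -0.0384 r 0.0438 green at 58.8
```

Green is now at about 62°. One more push of the same kind, stopping slightly short, should bring it close to 0°.

```bash
python3 -m jog '[[0,0.006,0,0,0,0,0],[0,0.004,-0.02,0,0,0,0],[0,0,-0.02,0,0,0,0],[0,0.022,0,0,0,0,0],[0,0.025,0,0,0,0,0],[0.002,0.022,0,0,0,0,0],[0.002,0,0.02,0,0,0,0],[0,0,0.02,0,0,0,0],[0,0,0,0,0,0,0],[0,0,0,0,0,0,0]]'
python3 st.py
python3 -m jog '[[0,-0.005,0,0,0,0,0],[0,-0.006,0,0,0,0,0],[-0.001,-0.007,0,0,0,0,0],[-0.001,-0.008,0,0,0,0,0],[-0.001,-0.008,0,0,0,0,0],[-0.001,-0.008,0,0,0,0,0],[0,-0.008,0,0,0,0,0],[0,-0.007,0,0,0,0,0],[0,-0.006,0,0,0,0,0],[0,-0.005,0,0,0,0,0],[0,-0.005,0,0,0,0,0],[0,-0.003,0,0,0,0,0]]'
python3 -m jog '[[0,-0.002,0,0,0,0,0],[0,0,0,0,0,0,0],[0,0,0,0,0,0,0]]'
python3 st.py; python3 -c "
from h import *
snap('wrist','w4.png')"; python3 ang.py w4.png
```

```text
time_s: 6.75
tool_pos: [0.5057, -0.3835, 0.0468]
tool_rot: [-179.9, 0.3, -16.3]
force: [0.5, 0.4, 0.4]
grip_width: 0.0001
grasp_force: 0.0
6.75 X -0.0599 Y -0.0603 z 0.0468 [0.55 0.39 0.39] [-179.86    0.26  -16.34]
time_s: 7.75
tool_pos: [0.5263, -0.3105, 0.0491]
tool_rot: [180.0, -0.2, -16.3]
force: [2.1, -4.0, -0.2]
grip_width: 0.0007
grasp_force: 1.7
time_s: 8.0
tool_pos: [0.5254, -0.3085, 0.0485]
tool_rot: [-180.0, 0.0, -16.3]
force: [0.2, -2.6, 0.4]
grip_width: 0.0006
grasp_force: 0.6
8.0 X -0.0619 Y 0.0172 z 0.0485 [ 0.17 -2.56  0.37] [-1.7997e+02  1.0000e-02 -1.6340e+01]
yellow [260.3  81.4] 1945 X 0.0234 Y 0.0429 r 0.0489 green at 1.4
orange [271.9 183.1] 2002 X -0.0242 Y 0.0393 r 0.0462 green at 1.7
blue [437.2  85.7] 1113 X 0.0217 Y -0.0380 r 0.0438 green at 359.7
red [357.5 231.8] 722 X -0.0498 Y -0.0033 r 0.0499 green at 3.8
violet [431.6 171.2] 2037 X -0.0183 Y -0.0386 r 0.0428 green at 4.6
```

View pics/w4.png

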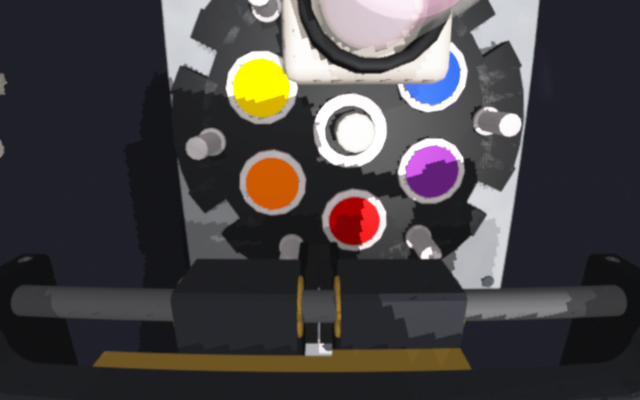

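Green is hidden under the head. The red ring is at (354,220), orange (272,183), violet (431,171) and yellow (261,87). I'll fit the wheel angle and centre from the ring centres.

```bash
cat > fit.py <<'E'
import sys
from h import *
def rings(f,guess,R=22):
    im,a=load(f); h=cv2.cvtColor(im,cv2.COLOR_BGR2HSV); out={}
    for n,(u,v) in guess.items():
        m=((h[...,1]>110)&(h[...,2]>50)).astype(np.uint8); k=np.zeros_like(m); cv2.circle(k,(u,v),36,1,-1); m&=k
        m=cv2.morphologyEx(m,cv2.MORPH_OPEN,np.ones((5,5),np.uint8)); c=max(cv2.findContours(m,cv2.RETR_EXTERNAL,cv2.CHAIN_APPROX_NONE)[0],key=cv2.contourArea)
        (x,y),(p,q),_=cv2.fitEllipse(cv2.convexHull(c)); out[n]=(x,y); print(n,round(x,1),round(y,1),round(p,1),round(q,1))
    return a,out
def fit(a,o):
    off=dict(green=0,yellow=60,orange=120,red=180,violet=240,blue=300)
    P=[];W=[]
    for n,c in o.items():
        p=onz(a,*c,.04)-[.58,-.3423,.04]; P.append(complex(p@[.9603,-.279,0],p@[.279,.9603,0])); W.append(.045*np.exp(1j*np.radians(off[n])))
    P=np.array(P);W=np.array(W); s=((P-P.mean())*(W-W.mean()).conj()).sum(); s/=(abs(W-W.mean())**2).sum(); t=P.mean()-s*W.mean()
    print('angle %.2f scale %.3f centre mm %s'%(np.degrees(np.angle(s)),abs(s),np.round(1e3*t,1)),'res mm',np.round(1e3*(P-s*W-t),1)); 
if __name__=='__main__': fit(*rings(sys.argv[1],eval(sys.argv[2])))
E
python3 fit.py w4.png "dict(yellow=(261,87),orange=(272,183),red=(354,220),violet=(431,171))"
python3 fit.py w1.png "dict(yellow=(337,108),green=(290,111),blue=(260,70),orange=(360,63))"
```

```text
yellow 260.9 87.5 56.3 58.8
orange 271.9 183.1 51.0 53.3
red 353.8 220.7 48.1 50.7
violet 431.6 171.2 49.0 53.1
angle 4.32 scale 1.002 centre mm (1.2+2.1j) res mm [-0.-0.j   0.-0.j  -0.+0.1j  0.-0.j ]
yellow 336.7 109.2 26.9 27.4
green 288.7 111.9 26.3 26.7
blue 260.4 70.1 26.4 28.1
orange 359.5 63.4 26.7 28.5
angle 153.61 scale 1.003 centre mm (1.2+0.4j) res mm [-0.2+0.j   0.1-0.1j -0. +0.j   0.1+0.j ]
```

```bash
python3 - <<'E'
from h import *
im,a=load('w1.png'); g=cv2.GaussianBlur(cv2.cvtColor(im,cv2.COLOR_BGR2GRAY),(3,3),0).astype(float)
def edge(rows,c0,c1,sgn):
    P=[]
    for v in rows:
        d=sgn*np.diff(g[v,c0:c1]); i=d.argmax()
        if d[i]>15: P.append(onz(a,c0+i+.5,v,.026)[:2])
    P=np.array(P); vx,vy,x,y=cv2.fitLine(P.astype(np.float32),cv2.DIST_HUBER,0,1e-4,1e-4).ravel()
    n=np.array([-vy,vx])*np.sign(vx); print(len(P),'yaw %.2f'%np.degrees(np.arctan(vy/vx)),'offset of spindle from line mm %.1f'%(1e3*n@(np.array([.58,-.3423])-[x,y])))
edge(range(10,160),203,228,1); edge(range(10,160),396,416,-1); edge(range(178,225),265,285,1); edge(range(178,225),342,360,-1)
for v in(60,200):print(g[v,203:228:2].round(), g[v,342:360:2].round(),g[v,396:416:2].round())
print(onz(a,312,240,.064))
E
```

```text
150 yaw -16.03 offset of spindle from line mm -91.9
150 yaw -15.78 offset of spindle from line mm 91.6
47 yaw -15.61 offset of spindle from line mm -41.6
47 yaw -14.62 offset of spindle from line mm 38.4
[ 35.  35.  35.  29.  32.  85. 189. 186.  90.  71.  72.  73.  74.] [212. 253. 232. 209. 207. 207. 207. 207. 207.] [235. 235. 235. 234. 233. 208. 101.  39.  36.  36.]
[23. 24. 23. 24. 23. 23. 24. 24. 23. 24. 23. 23. 23.] [205. 207. 208. 202. 190.  84.  32.  32.  31.] [31. 32. 31. 32. 31. 32. 32. 31. 31. 31.]
[ 0.42793325 -0.29957264  0.064     ]
```

The instrument yaw refines to about −15.9°, so about 4° remains. I'll push 4 mm more, then back off and re-measure.

```bash
python3 -m jog '[[0,-0.002,0,0,0,0,0],[0,-0.0015,0,0,0,0,0],[0,-0.0005,0,0,0,0,0],[0,0,0,0,0,0,0],[0,0,0,0,0,0,0]]'
python3 -c "
from h import *
snap('wrist','w5.png')"; python3 fit.py w5.png "dict(yellow=(261,82),orange=(268,178),red=(350,220),violet=(431,174))"; python3 st.py
```

```text
time_s: 8.47
tool_pos: [0.5265, -0.3052, 0.0485]
tool_rot: [180.0, -0.0, -16.3]
force: [1.3, -2.7, -0.9]
grip_width: 0.0004
grasp_force: 1.4
yellow 270.1 82.1 54.9 59.2
orange 275.9 178.8 51.5 53.7
red 355.5 220.9 47.9 50.5
violet 435.8 175.9 48.9 52.6
angle 1.11 scale 1.004 centre mm (1.3+2.2j) res mm [-0. +0.1j  0.1-0.2j  0.1+0.j  -0.1-0.j ]
8.5167 X -0.0617 Y 0.0207 z 0.0485 [ 1.83 -4.52 -0.34] [ 1.7999e+02 -1.0000e-02 -1.6350e+01]
```

```bash
python3 -m jog '[[0,0.004,0,0,0,0,0],[0,0.006,0,0,0,0,0],[0,0.002,-0.03,0,0,0,0],[0,0,-0.03,0,0,0,0],[-0.025,0.002,0,0,0,0,0],[-0.035,0.003,0,0,0,0,0],[-0.035,0.002,0,0,0,0,0],[-0.028,0.002,0,0,0,0,0],[0,0,0,0,0,0,0],[0,0,0,0,0,0,0]]'
python3 st.py; python3 -c "
from h import *
snap('wrist','w6.png')"
```

```text
time_s: 9.35
tool_pos: [0.401, -0.2904, 0.1085]
tool_rot: [-180.0, 0.0, -16.4]
force: [1.0, -0.1, -0.0]
grip_width: 0.0005
grasp_force: 0.0
9.35 X -0.1864 Y -0.0001 z 0.1085 [ 1.04 -0.1  -0.03] [-1.7999e+02  5.0000e-02 -1.6430e+01]
```

View pics/w6.png

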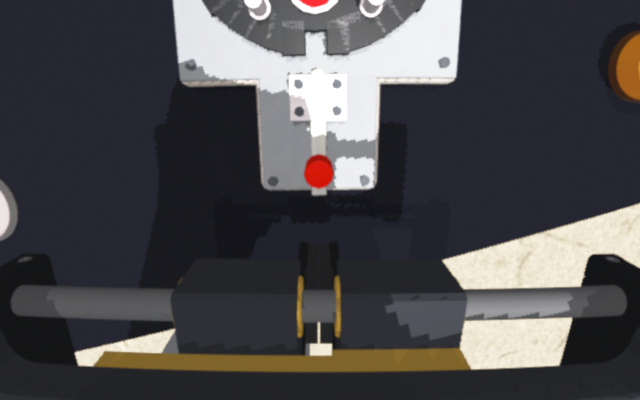

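In this view the slot is at (316,42), the bar nose at (319,75) and the knob at (319,172), so they line up within about 1 mm. Now I'll lower behind the knob and push along +x.

```bash
python3 -m jog '[[0,0,0.02,0,0,0,0],[0,0,0.02,0,0,0,0],[0,0,0.015,0,0,0,0],[0,0,0.003,0,0,0,0],[0,0,0,0,0,0,0],[0,0,0,0,0,0,0]]'
python3 st.py
python3 -m jog '[[0.003,0,0,0,0,0,0],[0.003,0,0,0,0,0,0],[0.003,0,0,0,0,0,0],[0.003,0,0,0,0,0,0],[0.003,0,0,0,0,0,0],[0.003,0,0,0,0,0,0],[0.002,0,0,0,0,0,0],[0.002,0,0,0,0,0,0],[0,0,0,0,0,0,0]]'
python3 st.py
```

```text
time_s: 9.9
tool_pos: [0.4036, -0.2907, 0.051]
tool_rot: [-180.0, -0.0, -16.3]
force: [0.9, 0.1, 0.0]
grip_width: 0.0004
grasp_force: 0.0
9.9 X -0.1838 Y 0.0003 z 0.0510 [0.94 0.09 0.04] [-1.7998e+02 -4.0000e-02 -1.6300e+01]
time_s: 10.65
tool_pos: [0.4238, -0.2969, 0.0505]
tool_rot: [180.0, -0.0, -16.3]
force: [-1.0, -0.5, 0.3]
grip_width: 0.0007
grasp_force: 0.4
10.65 X -0.1626 Y 0.0000 z 0.0505 [-0.96 -0.47  0.33] [179.99  -0.   -16.33]
```

```bash
python3 -m jog '[[0.002,0,0,0,0,0,0],[0.002,0,0,0,0,0,0],[0.002,0,0,0,0,0,0],[0.001,0,0,0,0,0,0],[0,0,0,0,0,0,0]]'
python3 st.py
python3 -m jog '[[0.001,0,0,0,0,0,0],[0.001,0,0,0,0,0,0],[0.001,0,0,0,0,0,0],[0,0,0,0,0,0,0]]'
python3 st.py
```

```text
time_s: 11.07
tool_pos: [0.4306, -0.2988, 0.0505]
tool_rot: [180.0, -0.0, -16.3]
force: [-0.3, -0.8, 0.4]
grip_width: 0.001
grasp_force: 0.4
11.0667 X -0.1556 Y 0.0001 z 0.0505 [-0.34 -0.83  0.42] [ 1.800e+02 -1.000e-02 -1.633e+01]
time_s: 11.4
tool_pos: [0.4334, -0.2996, 0.0505]
tool_rot: [180.0, -0.0, -16.3]
force: [0.6, 0.4, 0.1]
grip_width: 0.0002
grasp_force: 0.6
11.4 X -0.1527 Y 0.0001 z 0.0505 [0.58 0.44 0.08] [ 1.800e+02 -1.000e-02 -1.633e+01]
```

```bash
python3 -m jog '[[0.001,0,0,0,0,0,0],[0.001,0,0,0,0,0,0],[0,0,0,0,0,0,0]]'
python3 -m jog '[[0.001,0,0,0,0,0,0],[0.0005,0,0,0,0,0,0],[0,0,0,0,0,0,0]]'
python3 st.py;  python3 -c "
from h import *
snap('wrist','w7.png')"
```

```text
time_s: 11.65
tool_pos: [0.4353, -0.3002, 0.0505]
tool_rot: [180.0, -0.0, -16.3]
force: [-0.3, 1.2, 0.0]
grip_width: 0.0004
grasp_force: 0.6
time_s: 11.9
tool_pos: [0.4365, -0.3006, 0.0505]
tool_rot: [180.0, 0.0, -16.3]
force: [-2.4, 0.9, 0.6]
grip_width: 0.0006
grasp_force: 0.8
11.9 X -0.1494 Y 0.0001 z 0.0505 [-2.41  0.92  0.56] [ 1.800e+02  1.000e-02 -1.634e+01]
```

View pics/w7.png

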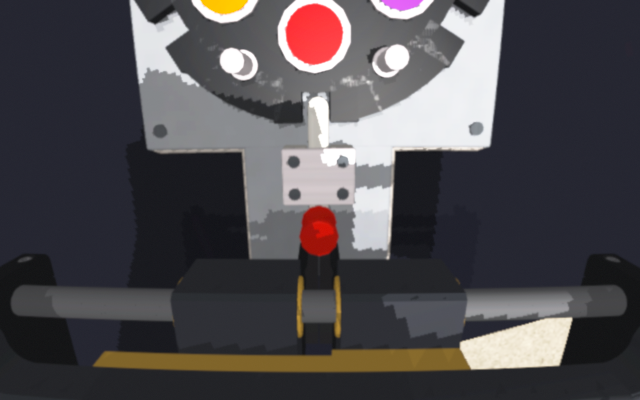

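The bar is in the slot, with its nose at (318,97) and the slot's inner end near row 93. I'll push a little further until it meets the stop.

```bash
python3 -m jog '[[0.001,0,0,0,0,0,0],[0.0005,0,0,0,0,0,0],[0,0,0,0,0,0,0]]'
python3 -m jog '[[0.001,0,0,0,0,0,0],[0.0005,0,0,0,0,0,0],[0,0,0,0,0,0,0]]'
python3 st.py; python3 - <<'E'
from h import *
im,a=load('w7.png')
for z in(.034,.038): p=onz(a,318,97,z)-[.58,-.3423,0]; print(z,np.hypot(*p[:2]))
E
```

```text
time_s: 12.2
tool_pos: [0.4367, -0.3006, 0.0504]
tool_rot: [-180.0, 0.2, -16.4]
force: [-5.5, 2.4, 3.6]
grip_width: 0.0004
grasp_force: 2.7
time_s: 12.45
tool_pos: [0.4368, -0.3007, 0.0503]
tool_rot: [-180.0, 0.3, -16.4]
force: [-9.0, 3.2, 6.1]
grip_width: 0.0002
grasp_force: 4.5
12.45 X -0.1491 Y 0.0000 z 0.0503 [-8.97  3.17  6.14] [-179.97    0.33  -16.37]
0.034 0.07123875200102235
0.038 0.07121780630368321
```

The bar has hit its stop: the force rises while the position holds, and the nose is about 71–72 mm from the axis. Now I'll back off, lift clear and check.

```bash
python3 -m jog '[[-0.005,0,0,0,0,0,0],[-0.01,0,0,0,0,0,0],[-0.015,0,0,0,0,0,0],[0,0,-0.03,0,0,0,0],[0,0,-0.03,0,0,0,0],[0,0,-0.03,0,0,0,0],[0,0,-0.03,0,0,0,0],[0,0,0,0,0,0,0],[0,0,0,0,0,0,0],[0,0,0,0,0,0,0],[0,0,0,0,0,0,0]]'
python3 st.py;  python3 -c "
from h import *
snap('wrist','w8.png');im=snap('top','t8.png');cv2.imwrite('pics/t8c.png',np.hstack([cv2.resize(im[120:265,320:430],(300,400)),cv2.resize(cv2.imread('pics/w8.png')[0:300,180:440],(347,400))]))"
```

```text
time_s: 13.37
tool_pos: [0.4098, -0.2925, 0.1691]
tool_rot: [-180.0, 0.1, -16.3]
force: [0.1, -0.2, -0.7]
grip_width: 0.0005
grasp_force: 0.0
13.3667 X -0.1773 Y 0.0004 z 0.1691 [ 0.08 -0.23 -0.72] [-1.7996e+02  1.1000e-01 -1.6340e+01]
```

View pics/t8c.png

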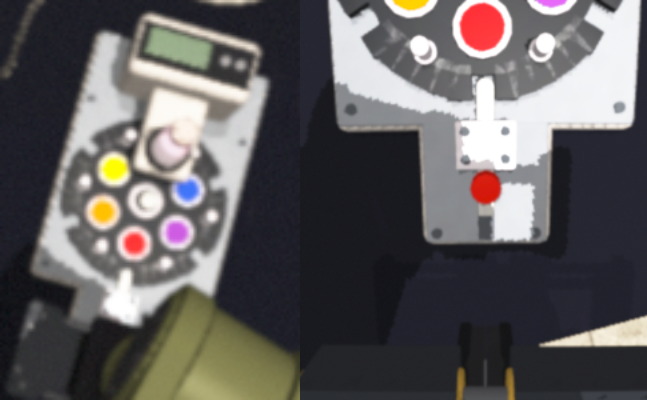

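The left half (top view) shows the red filter at the front, with green under the head and the vial still standing. The right half (wrist view) shows the bar home in the slot beside red, with the gripper clear. Handing in.

```bash
python3 -c "
from cell import env
print(env.sign_off())"
```

```text
the job is handed in; nothing more can be done
None
```

The green filter is under the reading head and the locking bar is home at its stop in the slot beside red, with the vial still standing in its ring; I handed the job in at about 13 s, and the hand-in returned no verdict.

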